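Settle the rocking kettle stand

TASK

The black four-footed kettle stand is rocking because two of its feet are up on the orange bar of its round white dock. Turn it on the dock (its wooden handle helps), without lifting it off, until all four feet rest on the dock's white floor and it stands level and firm, then let go of it. Leave everything else on the table as it is.

Things in the scene. Friction and masses are not known exactly. Their poses are not given: they have to be found in the camera images.
- dock: Round white dish fixed to the table, 184 mm across; origin under its centre at table height. Floor 6 mm above the table. Its rim, 30 mm above the table (inner radius 82 mm), keeps the feet in, so the stand turns about the dock's centre with 3 mm play.
- dock_bar (a point): Centre of the top of the dock's orange bar, 13 mm above the table (7 mm above the floor). The bar is 54 mm wide (dock y) and crosses the whole dish along the dock's x axis. The stand's feet fit on the floor beside it, two on each side; the bar's edges then stop the stand from turning more than about 14 degrees either way.
- stand: Loose black steel stand, 0.45 to 0.7 kg: ring 150 mm across, 60 mm tall, four 18 mm ball feet 70 mm from the centre on its +x, +y, -x, -y axes. Origin: centre of the plane under the feet. Starts with two opposite feet on the bar, tipped about 6 degrees. Seated, its origin is 6 mm above the table and its axes are 45 (+-14) degrees from the dock's; any such way round is right.
- stand_handle (a point): Grip point of the wooden handle, a flat bar 62 mm long, 18 mm wide, 12 mm thick, sticking out radially midway between the stand's +x and +y axes, 75 to 137 mm from its centre. Point: 115 mm from the centre, 55 mm above the foot plane. Seated, it is in line with the dock's bar or square to it. The table below and beside it is free.
- tin_red: loose red tea tin, 78 mm wide, 135 mm tall, upright; origin under its centre; a bystander
- tin_gold: loose gold-brown tea tin, 78 mm wide, 135 mm tall, upright; origin under its centre; a bystander
- tin_green: loose light green tea tin, 78 mm wide, 135 mm tall, upright; origin under its centre; a bystander
- jug: loose glass jug, 90 mm wide, 130 mm tall, standing on a low white six-sided coaster, 12 mm thick; origin under its centre; a bystander
- lid_cup: loose clear cup with a white lid, 74 mm wide, 86 mm tall; origin under its centre; a bystander
- paper_cup: loose white paper cup upside down near the dock, on the side away from the stand's handle, 64 mm wide, 55 mm tall; origin under its centre; a bystander
- scoop: loose steel tea spoon lying near the dock, 150 mm long along its x axis; origin under its middle; a bystander
There are look-alikes about, which are no part of the job. Several things have the shape of the stand; the one meant has the colours described above.

How it is judged (in metres and radians):
At the end, for the whole second after the job is handed in: The stand rests in the dock with all four feet on the dock's floor: its foot plane less than 9 mm above the table (6 when seated, about 13 at the start), tilted less than 2 degrees, its centre within 12 mm of the dock's, at rest, and released (z of stand in the frame of dock below 0.009 m and angle between stand's own z axis and vertical below 0.035 rad and horizontal distance between stand and dock below 0.012 m and linear speed of stand below 0.02 m/s and angular speed of stand below 0.1 rad/s); the robot touches nothing.
It fails at once if the stand is lifted off the dock (origin more than 32 mm above the table) or tipped by more than 20 degrees (z of stand in the frame of dock above 0.032 m or angle between stand's own z axis and vertical above 0.35 rad).
It fails at once if a bystander (tin, jug, cup, spoon) is shifted by more than 25 mm (distance of any of tin_red, tin_gold, tin_green, jug, lid_cup, paper_cup, scoop from where it was at the start of the episode above 0.025 m).
It also fails if it takes over 38 s, if anything falls off the work surface, if the arm or the gripper's body presses on something with over 40 N, if the wrist force passes 120 N, or if a joint passes its speed limit or range.

ROBOT

A 6-joint arm with a two-finger parallel gripper is mounted at the origin on the work surface. World frame = base frame: x ahead of the robot, y to its left, z up, the work surface at z = 0. Lengths are in m, angles in degrees, forces in N, time in s.
With the tool pointing down it reaches from about 0.375 to 0.9 m from the base axis. Payload 3.1 kg.
Tool frame: the origin (TCP) lies at the very end of the fingers, on their centre line; the grasp point (between the pads) lies behind it (bot.grip_depth is the z of the grasp point in the tool frame, in m); z points along the fingers, y is the direction in which the jaws open and shut (so a half turn about z gives the same grasp; the last joint's range is limited). The gripper opens to 87 mm and grips with 3 to 60 N. Pads are 19 mm wide; open, the fingers measure 117 mm over their backs; the gripper's body (75 mm by 190 mm) begins 51 mm behind the grasp point.
Start: joints at [66.492, 30.224, 82.088, -0, 67.689, -10.227], TCP at [0.144, 0.608, 0.223] pointing down, gripper open.
Joint ranges: [-176.69, 176.69], [-43.24, 126.21], [12.49, 139.97], [-82, 262], [0, 151.66], [-163.58, 163.58]. Speed limits (degrees/s): [159.86, 159.86, 180, 180, 180, 180].

INTERFACE

Orientations are given as a 3x3 rotation matrix whose columns are the frame's x, y, z axes.
In Python, from rig import bot, vision gives the robot as it stands. The module is installed in compiled form; this text tells all that it offers.
- The arm moves only by the shell command python3 -m jog 'ROWS'. ROWS is JSON, a list of rows, each a list of 3 entries, a list of its own where there are three numbers: the shift along the tool's x, y, z in mm, then the turn, a rotation vector about the tool's x, y, z in degrees, then the closure, from 0 (fully open) to 1 (shut). In form: [[[dx, dy, dz], [wx, wy, wz], fingers], ...]. A call has 1 to 12 rows; each row is the pose to reach, as a shift and turn from the pose commanded when the call began, along the tool's axes at that moment; what a row does not reach only later rows make up. A row lasts 1/12 s, in which the tool goes at most 41.7 mm and 7.16 degrees, less where a joint would pass 70% of its speed; a pose out of reach is approached as far as the arm can. A call with a gripper value outside its range is refused whole. The fingers move at their own pace and stop on an object; the grip force is fixed at half the most. Time passes only in rows, so rows that repeat a pose let the fingers close. It gives the time, the measured TCP pose, the force and the opening at its end, in the units of the state.
- bot.read_state(): the state, without advancing time (a new reading comes with each control period).
- vision.capture(name): name is "side" or "top"; returns the picture (400x640x3 uint8, red, green, blue); there is no depth.
- vision.camera_info(name): a dict with "intrinsics" (3x3 intrinsics, pixels), "camera_from_world" (4x4, takes a point from world to camera coordinates). Camera axes: x right, y up, looking along -z (the intrinsics and any distortion apply to the point x, -y, -z); pixel columns grow to the right and rows downward; lengths in m; the calibration is good to about 2 mm. A picture is of the moment at which its call begins. camera_info takes no time and is no camera call.
- bot.hand_in(): hands the job in, once; it reports no verdict.
The state is a dict: "time_s": time; "joint_positions": joint angles; "qvel": joint speeds; "tau": joint torques, N m; "position": TCP position; "tcp_rot": TCP orientation; "force": force on the tool from outside, world axes, zero at the start; "moment": the same for the moment, N m; "opening": opening from 0.0 (shut) to 1.0 (fully open).
Only numpy, scipy, OpenCV 4.12 (cv2) and the standard library are available. Lean on these libraries where they do the work, as an engineer would, in place of code of your own. Each camera call takes 0.05 s, during which the arm holds its last target. There are 200 camera calls.

## Working session

There is one attempt and no reset: what is moved stays moved. The work goes in short steps, Python scripts to look and compute and a shell command to move; the robot and the scene stay as the last step left them, time stands still between calls to the robot, and variables do not carry over. Pictures are saved under pics/ and viewed, about 8 in all and at most 12, crops included, and the job is handed in when it is done.

```bash
mkdir -p pics
python3 - <<'E'
from rig import bot, vision
import cv2, numpy as np
for n in("top","side"):
    im=vision.capture(n); cv2.imwrite(f"pics/{n}0.png",im[:,:,::-1])
    print(n,vision.camera_info(n))
s=bot.read_state();print(s["position"],s["tcp_rot"],bot.grip_depth,s["time_s"])
E
```

```text
top {'intrinsics': array([[446.00397905,   0.        , 324.03876103],
       [  0.        , 446.00397905, 191.49554119],
       [  0.        ,   0.        ,   1.        ]]), 'camera_from_world': array([[ 0.04096972, -0.99915815,  0.00211678,  0.04199391],
       [ 0.97733675,  0.04051514,  0.20777728, -0.51594685],
       [-0.20768812, -0.00644377,  0.97817387, -1.40686308],
       [ 0.        ,  0.        ,  0.        ,  1.        ]])}
side {'intrinsics': array([[398.06294838,   0.        , 317.81447124],
       [  0.        , 398.06294838, 202.05122284],
       [  0.        ,   0.        ,   1.        ]]), 'camera_from_world': array([[ 0.91349245, -0.40683995, -0.00357732, -0.42943259],
       [ 0.23590528,  0.52248201,  0.81936637, -0.2054109 ],
       [-0.33148189, -0.7493289 ,  0.57325906, -0.88540226],
       [ 0.        ,  0.        ,  0.        ,  1.        ]])}
[0.14328022 0.60768247 0.22165755] [[-9.73263743e-01  2.29689095e-01 -7.78603268e-04]
 [ 2.29690162e-01  9.73262109e-01 -1.81554419e-03]
 [ 3.40774356e-04 -1.94584085e-03 -9.99998049e-01]] -0.0187 0.1
```

View pics/top0.png

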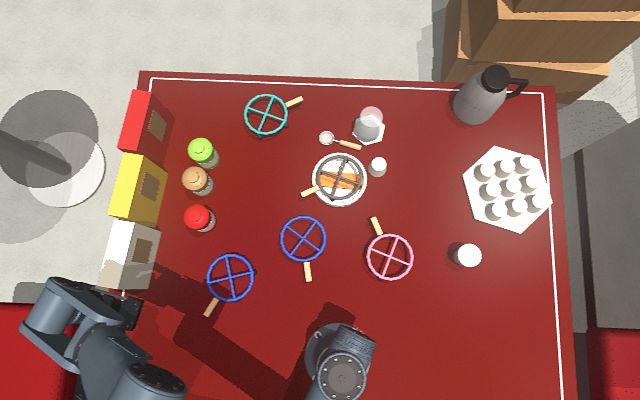

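View pics/side0.png

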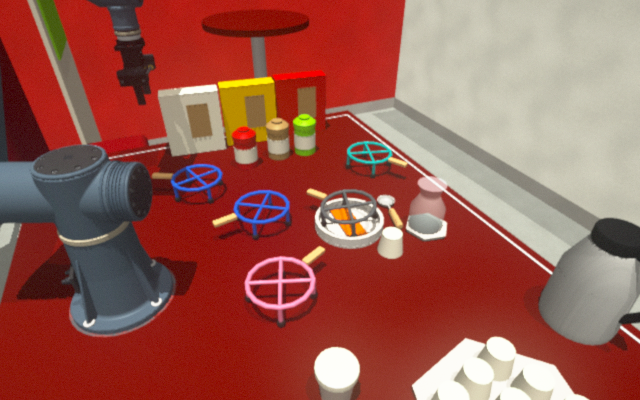

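The stand (black ring at top px ~(340,179), handle end ~(303,194)) sits in the white dock, with the orange bar below it. The paper cup is at (378,167), and the spoon runs from (326,138) to (360,148). Next I enlarge both views and take measurements.

```bash
cat > h.py <<'E'
import numpy as np, cv2
from rig import bot, vision
def proj(n,P):
    c=vision.camera_info(n);T=c["camera_from_world"];P=np.atleast_2d(P)
    q=P@T[:3,:3].T+T[:3,3];q=q*[1,-1,-1];u=q@c["intrinsics"].T
    return u[:,:2]/u[:,2:]
def back(n,uv,z):
    c=vision.camera_info(n);T=c["camera_from_world"];R=T[:3,:3];o=-R.T@T[:3,3]
    uv=np.atleast_2d(uv).astype(float);d=np.c_[uv,np.ones(len(uv))]@np.linalg.inv(c["intrinsics"]).T*[1,-1,-1]@R
    return o+d*((z-o[2])/d[:,2])[:,None]
E
python3 - <<'E'
from h import *
t=cv2.imread("pics/top0.png");s=cv2.imread("pics/side0.png")
a=cv2.resize(t[140:220,290:400],None,fx=5,fy=5,interpolation=2)
b=cv2.resize(s[175:265,295:415],None,fx=5,fy=5,interpolation=2)
c=np.zeros((850,600,3),np.uint8);c[:400,:550]=a;c[400:850,:600]=b
cv2.imwrite("pics/z0.png",cv2.resize(c,(423,600)) if 0 else a);cv2.imwrite("pics/z1.png",b)
hsv=cv2.cvtColor(t,cv2.COLOR_BGR2HSV)
m=cv2.inRange(hsv,(8,170,120),(22,255,255));m[:150]=0;m[215:]=0;m[:,:316]=0;m[:,370:]=0
ys,xs=np.where(m>0);print("orange",len(xs));P=back("top",np.c_[xs,ys],.013)
print(P.mean(0),P.min(0),P.max(0));u=np.linalg.svd(P[:,:2]-P[:,:2].mean(0))[2];print("bar dir",u[0],np.degrees(np.arctan2(u[0,1],u[0,0])))
w=cv2.inRange(hsv,(0,0,150),(180,60,255));w[:150]=0;w[210:]=0;w[:,:308]=0;w[:,368:]=0
pts=cv2.findNonZero(w);print("white ellipse",cv2.minEnclosingCircle(pts))
h=cv2.convexHull(pts)[:,0];Q=back("top",h,.03)[:,:2]
A=np.c_[2*Q,np.ones(len(Q))];x=np.linalg.lstsq(A,(Q**2).sum(1),rcond=None)[0];print("dock",x[:2],np.sqrt(x[2]+x[0]**2+x[1]**2))
print("handle end",back("top",[[303,194],[317,187]],.06))
E
```

```text
orange 16
[0.55809847 0.03141295 0.013     ] [ 0.53600473 -0.05741945  0.013     ] [0.58775728 0.09232984 0.013     ]
bar dir [-0.01789801 -0.99983982] -91.02553513498725
white ellipse ((336.1575622558594, 180.92837524414062), 30.636228561401367)
dock [0.56205888 0.01927004] 0.09481620002447026
handle end [[0.5013624  0.13131949 0.06      ]
 [0.52659574 0.08677994 0.06      ]]
```

View pics/z0.png

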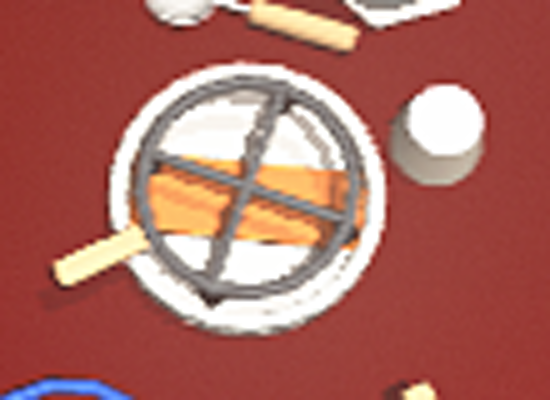

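View pics/z1.png

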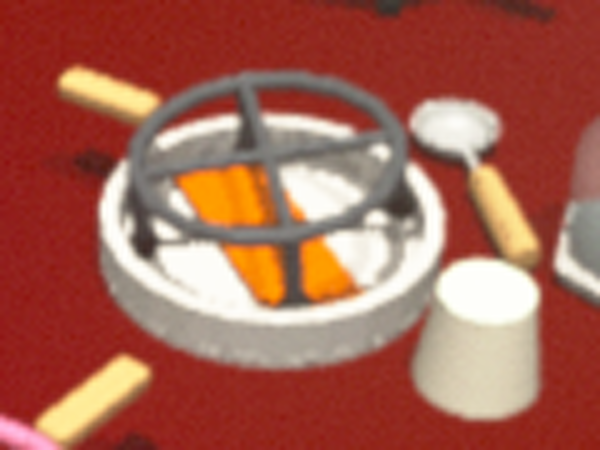

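The handle points at about 119° in world from the dock centre (0.562, 0.019), and the bar lies at about 90°. The nearest seat is therefore about -29° of turn. I'll straddle the handle loosely with the jaws and sweep it round. First I check the bar angle from both views and work out the approach.

```bash
cat >> h.py <<'E'
def rel(pos,yaw):
    "tool-frame shift mm & turn (deg about tool z) to put TCP at pos, tool y at world yaw"
    s=bot.read_state();R=s["tcp_rot"];d=R.T@(np.array(pos)-s["position"])*1000
    y=np.degrees(np.arctan2(R[1,1],R[0,1]));return d.round(1),round(-(yaw-y),1)
E
python3 - <<'E'
from h import *
ang=lambda p:np.degrees(np.arctan2(*(p[0]-p[1])[1::-1]))
o=lambda l,s,x:[[s[0]+a/5,s[1]+b/5] for a,b in x]
for z,n,off,x in((.013,"top",(290,140),[(155,160),(340,170)]),(.013,"top",(290,140),[(155,235),(365,245)]),(.013,"side",(295,175),[(185,180),(262,300)]),(.013,"side",(295,175),[(265,180),(355,295)]),
 (.067,"side",(295,175),[(75,82),(155,110)]),(.067,"top",(290,140),[(62,268),(143,237)]),(.067,"top",(290,140),[(150,155),(350,220)]),(.067,"top",(290,140),[(280,90),(213,285)])):
    p=back(n,o(0,off,x),z);print(n,p.round(3).tolist(),ang(p).round(1))
for nm,uv,z in(("cup",(379,164),.055),("jug",(371,115),.13),("hub",(340,178),.067)):print(nm,back("top",uv,z).round(3))
print(rel((.506,.120,.15),29))
E
```

```text
top [[0.59, 0.077, 0.013], [0.588, -0.049, 0.013]] 89.2
top [[0.538, 0.074, 0.013], [0.537, -0.068, 0.013]] 89.6
side [[0.548, 0.077, 0.013], [0.539, -0.034, 0.013]] 85.3
side [[0.589, 0.059, 0.013], [0.585, -0.05, 0.013]] 87.8
side [[0.5, 0.119, 0.067], [0.528, 0.076, 0.067]] 123.6
top [[0.501, 0.133, 0.067], [0.524, 0.081, 0.067]] 113.8
top [[0.579, 0.079, 0.067], [0.541, -0.053, 0.067]] 73.8
top [[0.627, -0.005, 0.067], [0.494, 0.035, 0.067]] -16.5
cup [[ 0.614 -0.115  0.055]]
jug [[ 0.756 -0.078  0.13 ]]
hub [[0.558 0.013 0.067]]
(array([-465.1, -391.2,   72.3]), np.float64(47.7))
```

```bash
python3 -m jog '[[[-35,-29,0],[0,0,5],0.5],[[-70,-58,0],[0,0,10],0.6],[[-105,-87,0],[0,0,16],0.6],[[-140,-116,0],[0,0,22],0.6],[[-175,-145,0],[0,0,28],0.6],[[-210,-174,0],[0,0,34],0.6],[[-245,-203,0],[0,0,40],0.6],[[-280,-232,0],[0,0,45],0.6],[[-315,-261,0],[0,0,47.7],0.6],[[-345,-287,0],[0,0,47.7],0.6],[[-370,-308,0],[0,0,47.7],0.6],[[-370,-308,0],[0,0,47.7],0.6]]'
python3 - <<'E'
from h import *
print(rel((.506,.120,.12),29),rel((.506,.120,.04),29))
# triangulate handle end / base
from scipy.optimize import least_squares
for a,b in(((302.4,193.6),(310,191.4)),((319,187.3),(326.5,196.8))):
    f=lambda P:np.r_[proj("top",P)[0]-a,proj("side",P)[0]-b]
    r=least_squares(f,[.5,.12,.067]);print(r.x.round(4),r.fun.round(2))
E
```

```text
time_s: 1.1
position: [0.4353, 0.2203, 0.2225]
tcp_rot: [[-0.483, 0.876, 0.001], [0.876, 0.483, -0.001], [-0.001, 0.001, -1.0]]
force: [0.0, 1.4, 0.8]
opening: 0.402
(array([-121.8,   13.4,  102.7]), np.float64(-0.1)) (array([-121.7,   13.4,  182.7]), np.float64(-0.1))
[0.5045 0.1332 0.0568] [ 0.12 -0.38 -0.33  0.08]
[0.5286 0.079  0.0648] [ 0.38 -1.11 -0.95  0.23]
```

```bash
python3 -m jog '[[[-40,5,35],[0,0,0],0.5],[[-80,9,70],[0,0,1],0.5],[[-112,14,100],[0,0,2],0.5],[[-116,14,125],[0,0,2],0.5],[[-116,14,135],[0,0,2],0.5],[[-116,14,135],[0,0,2],0.5]]'
python3 - <<'E'
from h import *
s=vision.capture("side");t=vision.capture("top")
cv2.imwrite("pics/s1.png",np.hstack([cv2.resize(s[150:250,275:375],None,fx=4,fy=4,interpolation=2),cv2.resize(t[140:240,270:370],None,fx=4,fy=4,interpolation=2)])[:,:,::-1])
print(rel((.509,.115,.04),27))
E
```

```text
time_s: 1.6
position: [0.4996, 0.1271, 0.0837]
tcp_rot: [[-0.452, 0.892, -0.008], [0.892, 0.452, -0.0], [0.003, -0.007, -1.0]]
force: [-0.5, -0.2, 0.6]
opening: 0.494
(array([-16.1,   1.3,  47. ]), np.float64(-0.0))
```

View pics/s1.png

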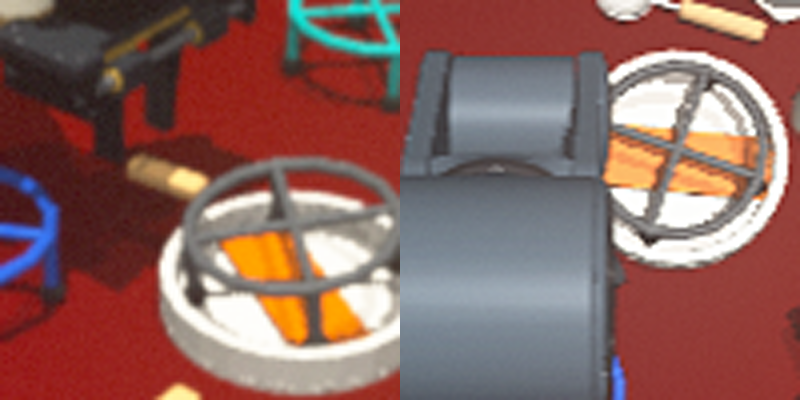

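In the side view the fingertips (crop (112,155) and (160,125)) straddle the handle's line, about 18 mm above it and near its outer end. I'll move in 15 mm and lower.

```bash
python3 -m jog '[[[-15,1,0],[0,0,0],0.5],[[-15,1,15],[0,0,0],0.5],[[-15,1,30],[0,0,0],0.5],[[-15,1,44],[0,0,0],0.5],[[-15,1,44],[0,0,0],0.5],[[-15,1,44],[0,0,0],0.5]]'
python3 - <<'E'
from h import *
s=vision.capture("side")
cv2.imwrite("pics/s2.png",cv2.resize(s[150:250,275:400],None,fx=4,fy=4,interpolation=2)[:,:,::-1])
c=np.array([.562,.018])
for a in(111,103,96,90,85,80):
    p=c+.113*np.array([np.cos(np.radians(a)),np.sin(np.radians(a))]);print(a,rel((*p,.04),a-90))
E
```

```text
time_s: 2.2
position: [0.5092, 0.1168, 0.0447]
tcp_rot: [[-0.456, 0.89, 0.001], [0.89, 0.456, 0.0], [-0.0, 0.001, -1.0]]
force: [0.3, 0.1, 0.1]
opening: 0.505
111 (array([ 0.6, 13.6,  5.1]), np.float64(6.1))
103 (array([-2.2, 29.2,  5.1]), np.float64(14.1))
96 (array([-6.3, 42.3,  5.1]), np.float64(21.1))
90 (array([-11.2,  53.1,   5.1]), np.float64(27.1))
85 (array([-16. ,  61.7,   5.2]), np.float64(32.1))
80 (array([-21.6,  69.8,   5.2]), np.float64(37.1))
```

View pics/s2.png

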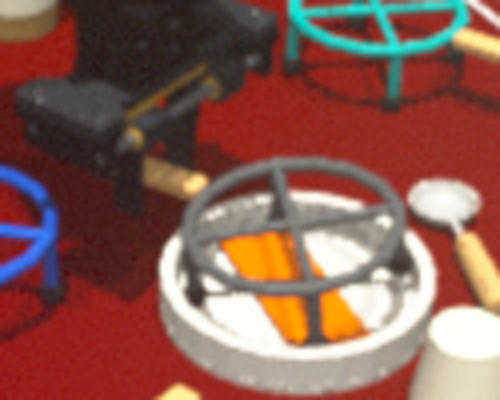

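The handle now lies between the fingers, and there is no contact force. I'll sweep it round the dock centre.

```bash
python3 -m jog '[[[0.6,7,5],[0,0,3],0.5],[[0.6,13.6,5],[0,0,6],0.5],[[-0.5,19,5],[0,0,9],0.5],[[-1.5,25,5],[0,0,12],0.5],[[-2.7,31,5],[0,0,15],0.5],[[-4.5,36.5,5],[0,0,18],0.5],[[-6.3,42.3,5],[0,0,21],0.5],[[-8.5,47.5,5],[0,0,24],0.5],[[-11,53,5],[0,0,27],0.5],[[-11,53,5],[0,0,27],0.5]]'
python3 - <<'E'
from h import *
s=vision.capture("side");t=vision.capture("top")
cv2.imwrite("pics/s3.png",np.hstack([cv2.resize(s[150:250,275:375],None,fx=4,fy=4,interpolation=2),cv2.resize(t[140:240,290:390],None,fx=4,fy=4,interpolation=2)])[:,:,::-1])
c=np.array([.562,.018])
for a in(86,82,78):
    p=c+.113*np.array([np.cos(np.radians(a)),np.sin(np.radians(a))]);print(a,rel((*p,.04),a-90))
E
```

```text
time_s: 3.08
position: [0.5634, 0.1308, 0.0404]
tcp_rot: [[-0.0, 1.0, 0.005], [1.0, 0.0, 0.0], [0.0, 0.005, -1.0]]
force: [0.1, 0.2, 0.0]
opening: 0.498
86 (array([ 0.1,  7.8, -0.1]), np.float64(4.1))
82 (array([-0.7, 15.6, -0.1]), np.float64(8.1))
78 (array([-2.1, 23.4, -0. ]), np.float64(12.1))
```

View pics/s3.png

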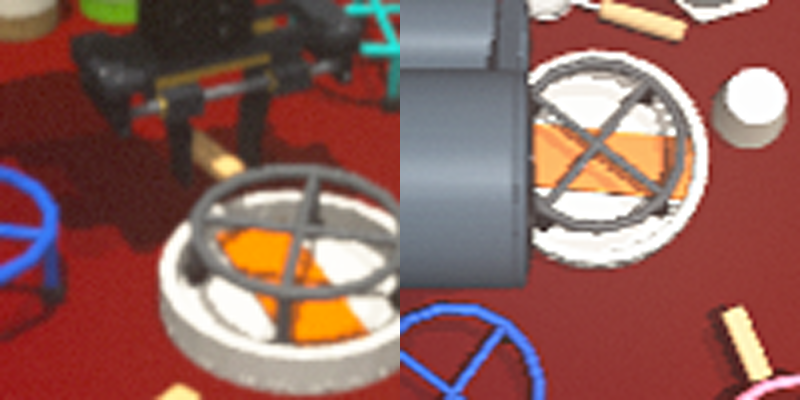

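The stand has turned about 17° and the feet are just leaving the bar (front foot at side crop (283,335), at the bar's edge). I'll continue.

```bash
python3 -m jog '[[[0,4,0],[0,0,2],0.5],[[0,8,0],[0,0,4],0.5],[[-0.3,12,0],[0,0,6],0.5],[[-0.7,15.6,0],[0,0,8],0.5],[[-1.2,19.5,0],[0,0,10],0.5],[[-1.2,19.5,0],[0,0,10],0.5],[[0,9,0],[0,0,5],0.5],[[0,9,0],[0,0,5],0.5]]'
python3 - <<'E'
from h import *
s=vision.capture("side");t=vision.capture("top")
cv2.imwrite("pics/s4.png",np.hstack([cv2.resize(s[150:250,275:375],None,fx=4,fy=4,interpolation=2),cv2.resize(t[140:240,290:390],None,fx=4,fy=4,interpolation=2)])[:,:,::-1])
E
```

```text
time_s: 3.85
position: [0.5681, 0.1305, 0.0387]
tcp_rot: [[0.083, 0.997, -0.003], [0.997, -0.083, -0.0], [-0.0, -0.003, -1.0]]
force: [-1.0, 0.3, 0.7]
opening: 0.505
```

View pics/s4.png

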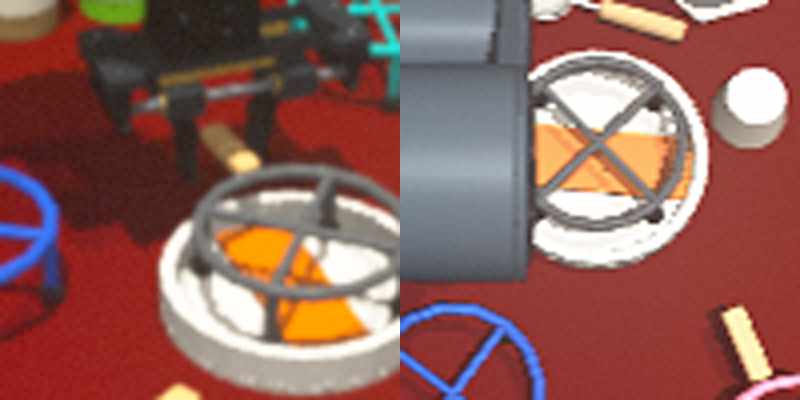

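The spokes now sit at about 45° to the bar, so the stand looks seated. I'll raise straight up and retreat toward +y so that nothing hides the handle.

```bash
python3 -m jog '[[[0,0,-12],[0,0,0],0.5],[[0,0,-25],[0,0,0],0.4],[[0,0,-50],[0,0,0],0.4],[[0,0,-85],[0,0,0],0.4],[[0,0,-120],[0,0,0],0.4],[[40,0,-130],[0,0,0],0.4],[[80,0,-130],[0,0,0],0.4],[[120,0,-130],[0,0,0],0.4],[[120,0,-130],[0,0,0],0.4]]'
python3 - <<'E'
from h import *
s=vision.capture("side");t=vision.capture("top")
cv2.imwrite("pics/s5.png",np.vstack([cv2.resize(np.hstack([s[165:265,295:425],t[130:230,290:420]]),None,fx=3,fy=3,interpolation=2)])[:,:,::-1])
cv2.imwrite("pics/raw5s.png",s[:,:,::-1]);cv2.imwrite("pics/raw5t.png",t[:,:,::-1])
# predicted seated features overlay: ring at z and feet
c=np.array([.562,.018]);th=np.radians(np.arange(0,360,3))
def ov(im,n,z):
    p=proj(n,np.c_[c[0]+.0725*np.cos(th),c[1]+.0725*np.sin(th),0*th+z]);
    im=cv2.resize(im,None,fx=4,fy=4,interpolation=2).copy();cv2.polylines(im,[np.int32(p*4+1.5)],True,(0,255,0),1);return im
a=ov(s,"side",.063)[4*165:4*265,4*295:4*395];b=ov(t,"top",.063)[4*130:4*230,4*290:4*390]
cv2.imwrite("pics/s6.png",np.hstack([a,b])[:,:,::-1])
E
```

```text
time_s: 4.7
position: [0.582, 0.2567, 0.1709]
tcp_rot: [[0.083, 0.997, 0.006], [0.997, -0.083, 0.005], [0.005, 0.005, -1.0]]
force: [-0.3, 0.0, -0.0]
opening: 0.598
```

View pics/s6.png

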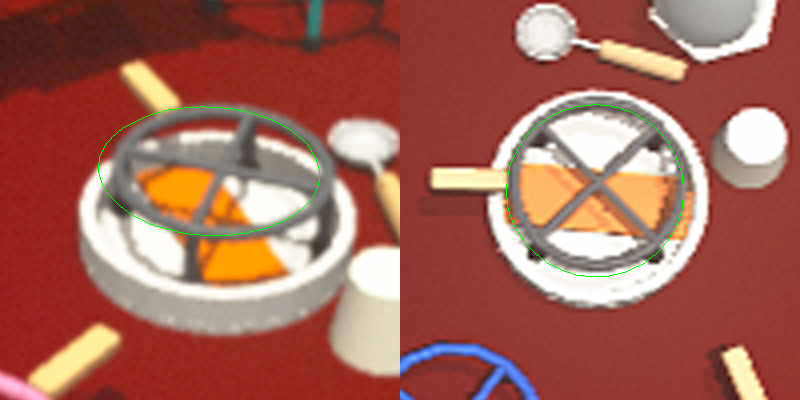

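The handle now lies along the bar. The ring sits a few mm off my predicted outline, so I'll fit the ring's pose from both views, validating the fit on the starting picture, which should give about 6° of tilt.

```bash
cat > fit.py <<'E'
from h import *
from scipy.optimize import least_squares
from scipy.spatial.transform import Rotation as Ro
th=np.radians(np.arange(0,360,4));r=np.linspace(-.06,.06,25)
def fit(ft,fs,yaw0,box):
    D={}
    for n,f in(("top",ft),("side",fs)):
        im=cv2.imread(f);hsv=cv2.cvtColor(im,cv2.COLOR_BGR2HSV)
        m=((hsv[...,1]<70)&(hsv[...,2]>35)&(hsv[...,2]<125)).astype(np.uint8)
        x0,y0,x1,y1=box[n];k=np.zeros_like(m);k[y0:y1,x0:x1]=1;m*=k
        D[n]=m
    def pts(p,R):
        c=np.c_[R*np.cos(th),R*np.sin(th),0*th];a=np.c_[r,0*r,0*r-.0];b=np.c_[0*r,r,0*r]
        return Ro.from_rotvec([p[3],p[4],0]).apply(Ro.from_euler("z",p[5]).apply(np.r_[c,a,b]))+p[:3]
    W={n:cv2.GaussianBlur(D[n].astype(np.float32),(0,0),1.0) for n in D}
    def res(p,R=.0715):
        o=[]
        for n in W:
            u=proj(n,pts(p,R)).astype(np.float32)
            o.append(1-cv2.remap(W[n],u[:,:1],u[:,1:],cv2.INTER_LINEAR)[:,0])
        return np.concatenate(o)
    from scipy.optimize import minimize
    best=None
    for t in [(0,0),(.08,0),(-.08,0),(0,.08),(0,-.08)]:
      for R in(.070,.072):
        q=minimize(lambda s:(res(s*[.01,.01,.01,.1,.1,.1],R)**2).sum(),np.array([.562,.018,.065,*t,np.radians(yaw0)])/[.01,.01,.01,.1,.1,.1],method="Nelder-Mead",options=dict(maxiter=1500,initial_simplex=None))
        if best is None or q.fun<best[0]: best=(q.fun,R,q.x*[.01,.01,.01,.1,.1,.1])
    c,R,p=best
    print(f"cost {c:.1f} R {R} ring ctr {p[:3].round(4)} tilt vec deg {np.degrees(p[3:5]).round(2)} tilt {np.degrees(np.hypot(*p[3:5])):.2f} yaw {np.degrees(p[5]):.1f}")
    return p
E
python3 - <<'E'
from fit import *
box=dict(top=(312,145,372,208),side=(315,180,385,245))
fit("pics/top0.png","pics/side0.png",74,box)
fit("pics/raw5t.png","pics/raw5s.png",43,box)
E
```

```text
Traceback (most recent call last):
  File "fit.py", line 26, in fit
    q=minimize(lambda s:(res(s*[.01,.01,.01,.1,.1,.1],R)**2).sum(),np.array([.562,.018,.065,*t,np.radians(yaw0)])/[.01,.01,.01,.1,.1,.1],method="Nelder-Mead",options=dict(maxiter=1500,initial_simplex=None))
  File "fit.py", line 26, in <lambda>
    q=minimize(lambda s:(res(s*[.01,.01,.01,.1,.1,.1],R)**2).sum(),np.array([.562,.018,.065,*t,np.radians(yaw0)])/[.01,.01,.01,.1,.1,.1],method="Nelder-Mead",options=dict(maxiter=1500,initial_simplex=None))
                         ~~~^^^^^^^^^^^^^^^^^^^^^^^^^^^^
  File "fit.py", line 19, in res
    u=proj(n,pts(p,R)).astype(np.float32)
      ~~~~^^^^^^^^^^^^
  File "h.py", line 4, in proj
    c=vision.camera_info(n);T=c["camera_from_world"];P=np.atleast_2d(P)
ValueError: time passes only in moves, steps and waits
```

```bash
sed -i 's/vision.camera_info(n)/CI(n)/; 2a import functools\nCI=functools.lru_cache(None)(lambda n: vision.camera_info(n))' h.py
python3 - <<'E'
from fit import *
box=dict(top=(312,145,372,208),side=(315,180,385,245))
fit("pics/top0.png","pics/side0.png",74,box)
fit("pics/raw5t.png","pics/raw5s.png",43,box)
print(bot.read_state()["time_s"])
E
```

```text
cost 149.6 R 0.07 ring ctr [0.564  0.019  0.0625] tilt vec deg [ 0.   -4.69] tilt 4.69 yaw 73.2
cost 166.2 R 0.07 ring ctr [0.5719 0.0188 0.0555] tilt vec deg [-0.46  0.01] tilt 0.46 yaw 43.2
4.8
```

The start picture fits at 4.7° tilt and z 0.0625. The picture after the turn fits at 0.5° and z 0.0555, which matches the expected 7 mm drop. The fitted yaw is 45° from the bar. I'll check how well the picture discriminates tilt, and check the bystanders.

```bash
sed -i 's/    return p$/    return p,res,R/' fit.py
python3 - <<'E'
from fit import *
from scipy.optimize import minimize
box=dict(top=(312,145,372,208),side=(315,180,385,245))
for ft,fs,y in(("top0","side0",74),("raw5t","raw5s",43)):
    p,res,R=fit(f"pics/{ft}.png",f"pics/{fs}.png",y,box)
    for d in(0,3,6):
        print(d,[round(min(minimize(lambda s:(res(np.r_[s[:3]*.01,np.radians(d)*np.cos(np.radians(a)),np.radians(d)*np.sin(np.radians(a)),s[3]*.1],R)**2).sum(),np.r_[(p[:3]+[dx,0,0])*100,p[5]*10],method="Nelder-Mead").fun for dx in(-.004,.004)),1) for a in range(0,360,45)])
a,b=cv2.imread("pics/top0.png"),cv2.imread("pics/raw5t.png")
for nm,(x0,y0,x1,y1) in dict(scoop=(316,128,364,153),jug=(350,104,388,147),cup=(367,154,390,180)).items():
    print(nm,"mean diff",np.abs(a[y0:y1,x0:x1].astype(int)-b[y0:y1,x0:x1]).mean().round(2))
E
```

```text
cost 149.6 R 0.07 ring ctr [0.564  0.019  0.0625] tilt vec deg [ 0.   -4.69] tilt 4.69 yaw 73.2
0 [np.float64(160.2), np.float64(160.2), np.float64(160.2), np.float64(160.2), np.float64(160.2), np.float64(160.2), np.float64(160.2), np.float64(160.2)]
3 [np.float64(165.7), np.float64(170.9), np.float64(171.9), np.float64(168.1), np.float64(161.8), np.float64(153.1), np.float64(151.3), np.float64(158.7)]
6 [np.float64(172.8), np.float64(180.3), np.float64(180.9), np.float64(176.8), np.float64(169.6), np.float64(153.2), np.float64(150.3), np.float64(165.5)]
cost 166.2 R 0.07 ring ctr [0.5719 0.0188 0.0555] tilt vec deg [-0.46  0.01] tilt 0.46 yaw 43.2
0 [np.float64(166.3), np.float64(166.3), np.float64(166.3), np.float64(166.3), np.float64(166.3), np.float64(166.3), np.float64(166.3), np.float64(166.3)]
3 [np.float64(173.0), np.float64(171.7), np.float64(171.1), np.float64(171.7), np.float64(170.0), np.float64(167.5), np.float64(168.2), np.float64(171.3)]
6 [np.float64(177.4), np.float64(179.7), np.float64(178.4), np.float64(181.3), np.float64(176.0), np.float64(171.6), np.float64(172.6), np.float64(175.9)]
scoop mean diff 3.87
jug mean diff 4.21
cup mean diff 3.32
```

```bash
python3 -c "
from rig import bot
s=bot.read_state();print(s['time_s'],s['position'],s['force'],s['qvel']);print(bot.hand_in())"
```

```text
4.8 [0.58086099 0.25129239 0.16949278] [-0.37798167 -0.35161356 -0.63331014] [-2.70129587  0.05085382  1.8514674  -0.56689563 -0.08834578 -0.19173518]
the job is handed in; nothing more can be done
None
```

I straddled the handle loosely with the half-open fingers and swept the stand about 30° on the dock, until the handle lay along the orange bar. Then I raised the gripper clear, backed it off and handed in at 4.8 s; no verdict is reported. I never gripped or lifted the stand.

**Last checks, from a model fit to both camera views:**

| | Start | End |
|---|---|---|
| Tilt | 4.7° (about 6° was stated) | 0.5° |
| Fitted ring height | 62.5 mm | 55.5 mm, the 7 mm drop expected off the bar |
| Yaw from the bar | about 15° | about 45° |

- **Tilt:** the fit is fairly flat, so the final tilt is good to roughly 2°. The 7 mm drop and the 45° yaw both agree with the stand being seated.
- **Centre:** this check disagreed. The fitted ring centre is about 10 mm from my first dock-centre estimate (0.562, 0.019). I think that estimate is biased, because the start picture, corrected for tilt, also puts the centre near x = 0.569. I did not measure it a second way.
- **Bystanders:** the spoon, jug and paper cup showed only small image differences between the first and last pictures. I did not check the tins or the lid cup, but the arm's path stayed clear of the tins.
- **Force and release:** measured forces at the end of each move stayed at about 1.6 N or below, and the gripper was clear of the stand at hand-in. Joint 1 was still settling at 2.7°/s.

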